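# Sort spacer posts into the length rack and lock it

### The job

Put the three loose square spacer posts away in the sloping rack, each lying fully down in the row that matches its length, and leave the one that is already there in its row. Then slide the rack's comb by its black knob all the way to the left, so that its teeth hold all four posts in.

Things in the scene. Friction and masses are not known exactly. Their poses are not given: they have to be found in the camera images.
- post_145: square steel spacer post, 145 mm long, 18 x 18 mm in section, about 145 g, with a bored hole in each end and small cross-holes. All four posts are alike but for their length (70, 95, 120, 145 mm). Origin at the middle of the post; x runs along its length. It lies loose on the bench to the right of the rack.
- post_120: square steel spacer post, 120 mm long, 18 x 18 mm in section, about 120 g, with a bored hole in each end and small cross-holes. All four posts are alike but for their length (70, 95, 120, 145 mm). Origin at the middle of the post; x runs along its length. It already lies in its own row of the rack.
- post_95: square steel spacer post, 95 mm long, 18 x 18 mm in section, about 95 g, with a bored hole in each end and small cross-holes. All four posts are alike but for their length (70, 95, 120, 145 mm). Origin at the middle of the post; x runs along its length. It lies loose on the bench to the right of the rack.
- post_70: square steel spacer post, 70 mm long, 18 x 18 mm in section, about 70 g, with a bored hole in each end and small cross-holes. All four posts are alike but for their length (70, 95, 120, 145 mm). Origin at the middle of the post; x runs along its length. It lies loose on the bench to the right of the rack.
- row_145 (a point): the leftmost (+y) of the rack's four rows, made for the 145 mm post: where the middle of that post is when it lies home. x points up the slope along the row (25 degrees, away from the robot), y across the rack to the left, z square off the bed. The row's end stops are 153 mm apart (8 mm of end play); their tops are 12 (lower) and 3 mm (upper) above this point. Rows are 54 mm apart.
- row_120 (a point): the second from the left of the rack's four rows, made for the 120 mm post: where the middle of that post is when it lies home. x points up the slope along the row (25 degrees, away from the robot), y across the rack to the left, z square off the bed. The row's end stops are 128 mm apart (8 mm of end play); their tops are 12 (lower) and 3 mm (upper) above this point. Rows are 54 mm apart.
- row_95 (a point): the third from the left of the rack's four rows, made for the 95 mm post: where the middle of that post is when it lies home. x points up the slope along the row (25 degrees, away from the robot), y across the rack to the left, z square off the bed. The row's end stops are 103 mm apart (8 mm of end play); their tops are 12 (lower) and 3 mm (upper) above this point. Rows are 54 mm apart.
- row_70 (a point): the rightmost (-y) of the rack's four rows, made for the 70 mm post: where the middle of that post is when it lies home. x points up the slope along the row (25 degrees, away from the robot), y across the rack to the left, z square off the bed. The row's end stops are 78 mm apart (8 mm of end play); their tops are 12 (lower) and 3 mm (upper) above this point. Rows are 54 mm apart.
- bed: sloping aluminium bed of the rack, 222 mm wide, 202 mm long; same axes as the rows. Origin in the middle of the width at the foot of the lower stop, on the plate. Each row is two grey saddles (16 to 18 mm long, at the posts' ends), open between them: notches 22 mm wide, floor 20 mm above the plate, cheeks 6 mm thick with rounded tops at 31 mm. A post home has its middle at 29 mm.
- lock (a joint): slide of the flat steel comb on the rack's lower stop, m. Near 0 its four teeth stand in the gaps between the rows (open); it grows as the comb slides along the bed's +y (left). At 0.027, its end stop, a 14 mm wide tooth lies 3 mm above the post's lower end in every row. Teeth reach 13 mm over the rows. About 2 N of friction; stays where it is left.
- lock_knob (a point): mid-height of the black knob that stands square up from the middle of the comb: 15 mm in diameter here, 19 mm at its top, 15 mm above this point; its 20 mm collar begins 9 mm below and the comb's top lies 15 mm below. Axes as the bed's; the comb slides along y.

How it is judged:
By the outcome, as a careful person would: the job done as asked, in the order asked, and still so for the second after the job is handed in, with the robot touching nothing.
It also fails if it takes over 72 s, if anything falls off the work surface, if the arm or the gripper's body presses on something with over 40 N, if the wrist force passes 120 N, or if a joint passes its speed limit or range.

### The arm

A 7-joint arm with a two-finger parallel gripper is mounted at the origin on a cart in front of the work surface, level with it; the furniture and walls round the work are solid. World frame = base frame: x ahead of the robot, y to its left, z up, the work surface at z = 0. Lengths are in m, angles in rad, forces in N, time in s.
With the tool pointing down it reaches from about 0.425 to 0.95 m from the base axis. Payload 4.7 kg.
Tool frame: the origin (TCP) lies at the very end of the fingers, on their centre line; the grasp point (between the pads) lies 19 mm behind it; z points along the fingers, x is the direction in which the jaws open and shut, and the axes are right-handed (so a half turn about z gives the same grasp; the last joint's range is limited). The gripper opens to 85 mm and grips with 20 to 120 N. Pads are 22 mm wide; open, the fingers measure 114 mm over their backs; the gripper's body (76 mm by 85 mm) begins 54 mm behind the grasp point. The pads swing forward as they close: fully open they stand 13 mm farther back than shut.
Start: joints at [-1.328, 0.469, -0.049, 1.532, 0.024, 1.141, -0.082], TCP at [0.181, 0.65, 0.231] pointing down, gripper open.
Joint ranges: [-2.59, 2.59], [-0.33, 1.99], [-1.39, 1.29], [0.1, 2.45], [-1.04, 4.18], [0.21, 1.99], [-2.66, 2.66]. Speed limits (rad/s): [2.57, 2.57, 3.14, 3.14, 3.14, 3.14, 3.14].

### API

Orientations are given as a unit quaternion [w, x, y, z].
In Python, from workcell import robot gives the robot as it stands.
- The arm moves only by the shell command python3 -m jog 'ROWS' [FORCE]. ROWS is JSON, a list that holds one entry, the list of rows, each a list of 7 numbers: the shift along the tool's x, y, z in mm, then the turn, a rotation vector about the tool's x, y, z in rad, then the opening, from 0 (shut) to 1 (fully open). A call has exactly 8 rows; each row is the pose to reach, as a shift and turn from the pose commanded when the call began, along the tool's axes at that moment; what a row does not reach only later rows make up. A row lasts 1/8 s, in which the tool goes at most 62.5 mm and 10.7 degrees, less where a joint would pass 70% of its speed; a pose out of reach is approached as far as the arm can. A call with a gripper value outside its range is refused whole. The fingers move at their own pace and stop on an object; FORCE is the grip in N (left out, the last holds). Time passes only in rows, so rows that repeat a pose let the fingers close, or fill a call up. It gives the time, the measured TCP pose, the force and the opening at its end, in the units of the state.
- robot.read_state(): the state, without advancing time (a new reading comes with each control period).
- robot.snapshot(name): name is "side" or "top"; returns a dict with "frame" (480x640x3 uint8, blue, green, red), "fx", "fy", "cx", "cy" (pixels), "k1" (the pictures are not rectified: a ray, as slopes to the right and down, at radius r is drawn at 1 + k1 r^2 times it, then the intrinsics apply), "rvec" (rotation vector, rad) and "tvec" (3), from world to camera coordinates, as OpenCV has them. Camera axes: x right, y down, z forward; pixel columns grow to the right and rows downward; lengths in m; the calibration is good to about 2 mm. A picture is of the moment at which its call begins. There is no depth.
- robot.close_job(): hands the job in, once; it reports no verdict.
The state is a dict: "t": time; "q": joint angles; "joint_vel": joint speeds; "tau": joint torques, N m; "eef_pos": TCP position; "eef_rot": TCP orientation; "contact_force": force on the tool from outside, world axes, zero at the start; "moment": the same for the moment, N m; "gripper_width": finger opening in m.
Only numpy, scipy, OpenCV 4.12 (cv2) and the standard library are available. Lean on these libraries where they do the work, as an engineer would, in place of code of your own. Each camera call takes 0.05 s, during which the arm holds its last target. There are 200 camera calls.

## Working session

There is one attempt and no reset: what is moved stays moved. The work goes in short steps, Python scripts to look and compute and a shell command to move; the robot and the scene stay as the last step left them, time stands still between calls to the robot, and variables do not carry over. Pictures are saved under pics/ and viewed, about 8 in all and at most 12, crops included, and the job is handed in when it is done.

```bash
ls; mkdir -p pics
python3 - <<'E'
from workcell import robot
import cv2
for n in("side","top"):
    s=robot.snapshot(n); cv2.imwrite(f"pics/{n}0.png",s["frame"]); print(n,{k:v for k,v in s.items() if k!="frame"})
print(robot.read_state())
E
```

```text
pics
side {'fx': 464.01596738900366, 'fy': 464.01596738900366, 'cx': 315.4545179358801, 'cy': 238.6528558974927, 'k1': -0.046532453641823485, 'rvec': array([ 2.0005686 , -0.09873573,  0.03312681]), 'tvec': array([-0.54165498,  0.11215009,  0.86532638])}
top {'fx': 483.9624193717713, 'fy': 483.9624193717713, 'cx': 321.1615482083283, 'cy': 242.94036899776447, 'k1': -0.08085480945304672, 'rvec': array([ 2.16767349, -2.16651001,  0.10092728]), 'tvec': array([-0.00882947,  0.58652429,  0.90090952])}
{'t': 0.1, 'q': array([-1.32790031,  0.46936602, -0.04856275,  1.53358466,  0.02407408,
        1.14102866, -0.08229575]), 'joint_vel': array([-5.40472784e-05, -1.09410447e-03,  1.01181530e-03, -1.31698545e-03,
       -6.10147365e-04, -2.13006204e-03,  8.24514036e-04]), 'tau': array([ 7.59563209e-04, -5.11511707e+01, -4.68852092e-02, -2.38390464e+01,
        1.08061740e-02,  4.37623006e-03, -1.17642148e-05]), 'eef_pos': array([0.18106663, 0.64970196, 0.23035842]), 'eef_rot': array([ 5.66876436e-04,  7.96387711e-01,  6.04785749e-01, -7.00525912e-04]), 'contact_force': array([ 0.12252531,  0.68766985, -0.51473141]), 'moment': array([ 0.03522541,  0.01078661, -0.0225428 ]), 'gripper_width': 0.0856199421626786}
```

View pics/side0.png

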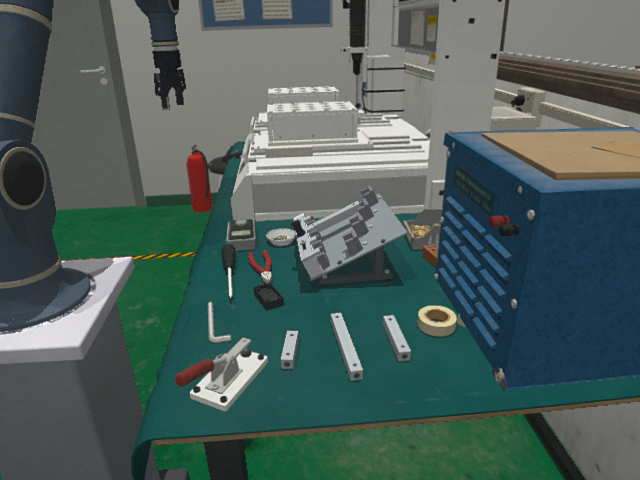

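View pics/top0.png

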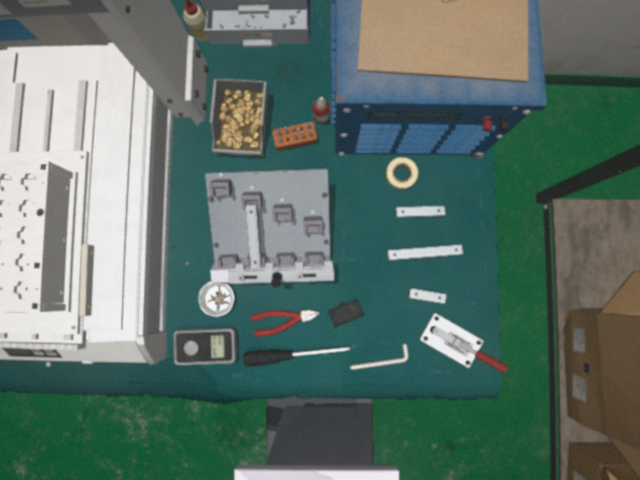

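Top view: the rack is at about (205–335, 170–283) with the knob at (277, 280). The loose posts are at (421, 211), 95 mm; (425, 252), 145 mm; and (428, 296), 70 mm. Side view: the rack is at (295–405, 185–285). Next I'll zoom in on the rack and measure the posts.

```bash
cat > h.py <<'E'
import cv2, numpy as np
from scipy.spatial.transform import Rotation as R
from workcell import robot
def snap(n):
    s=robot.snapshot(n); s["R"]=cv2.Rodrigues(np.array(s["rvec"]))[0]; s["C"]=-s["R"].T@s["tvec"]; return s
def ray(s,p):
    d=(np.array(p,float)-[s["cx"],s["cy"]])/[s["fx"],s["fy"]]; u=d.copy()
    for _ in range(20): u=d/(1+s["k1"]*(u@u))
    v=s["R"].T@np.array([*u,1]); return s["C"],v/np.linalg.norm(v)
def plane(s,p,z):
    c,v=ray(s,p); return c+v*(z-c[2])/v[2]
def tri(s1,p1,s2,p2):
    a,u=ray(s1,p1); b,v=ray(s2,p2)
    k=np.linalg.lstsq(np.c_[u,-v],b-a,rcond=None)[0]; x,y=a+k[0]*u,b+k[1]*v
    return (x+y)/2,np.linalg.norm(x-y)
def proj(s,X):
    c=s["R"]@np.array(X)+s["tvec"]; u=c[:2]/c[2]; u=u*(1+s["k1"]*(u@u)); return u*[s["fx"],s["fy"]]+[s["cx"],s["cy"]]
E
python3 - <<'E'
from h import *
t=snap("top"); s=snap("side")
g=cv2.cvtColor(t["frame"],cv2.COLOR_BGR2HSV)
m=((g[...,1]<90)&(g[...,2]>110)).astype(np.uint8); m[:, :375]=0;m[:,480:]=0;m[:195]=0;m[310:]=0
for c in cv2.findContours(m,cv2.RETR_EXTERNAL,cv2.CHAIN_APPROX_NONE)[0]:
    if cv2.contourArea(c)<100: continue
    w=np.array([plane(t,p,0.018)[:2] for p in c[:,0]],np.float32)
    print("post",np.round(cv2.minAreaRect(w*1000),1).tolist() if 0 else cv2.minAreaRect(w*1000))
a=cv2.resize(t["frame"][160:295,195:345],None,fx=4,fy=4,interpolation=cv2.INTER_CUBIC)
cv2.imwrite("pics/rt.png",a)
a=cv2.resize(s["frame"][175:295,285:415],None,fx=5,fy=5,interpolation=cv2.INTER_CUBIC)
cv2.imwrite("pics/rs.png",a)
E
```

```text
post ((485.7313537597656, -213.65843200683594), (73.44107818603516, 22.100841522216797), 81.46085357666016)
post ((570.287841796875, -210.72593688964844), (22.357200622558594, 149.00103759765625), 4.515665054321289)
post ((651.2859497070312, -202.84323120117188), (22.448131561279297, 98.72872161865234), 2.0776150226593018)
```

View pics/rt.png

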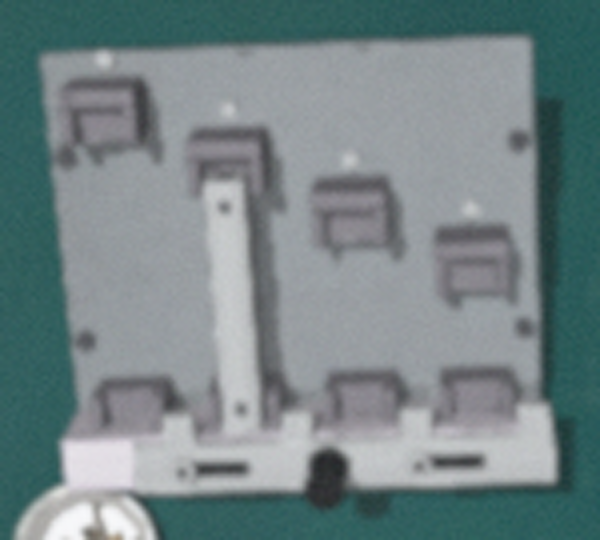

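View pics/rs.png

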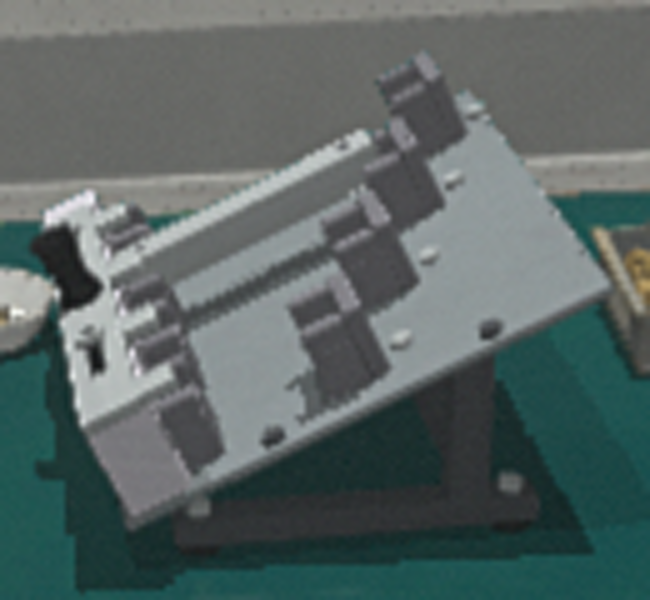

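Rack crops, top: plate upper corners at (40, 52) and (532, 38), white screws at (104,60), (228,110), (350,158) and (471,208), knob at (328, 465–490), post_120 from y=180 to y=432. Side: the same screws at (475,107), (453,180), (429,254) and (401,338), knob top at (50, 245). I'll triangulate these.

```bash
cat > m.py <<'E'
from h import *
t=snap("top"); s=snap("side")
T=lambda u,v:((u+.5)/4-.5+195,(v+.5)/4-.5+160)
S=lambda u,v:((u+.5)/5-.5+285,(v+.5)/5-.5+175)
P=dict(s145=((104,60),(475,107)),s120=((228,110),(453,180)),s95=((350,158),(429,254)),s70=((471,208),(401,338)),
 cUR=((532,38),(608,282)),bU=((518,140),(490,328)),bL=((524,327),(273,437)),hole=((224,206),(343,143)),stopR=((557,482),(80,425)))
X={}
for k,(a,b) in P.items():
    X[k],e=tri(t,T(*a),s,S(*b)); print(k,np.round(X[k]*1000,1),"gap %.1f"%(e*1000))
# screws lie on the plate: consecutive ones 54 mm apart in y, 25 in x/... ; line s145->s70
d=(X["s70"]-X["s145"]); print("len",np.linalg.norm(d)*1000, "expect if (54,25)*: ",3*np.hypot(54,25))
b=X["bU"]-X["bL"]; print("bolt slope deg",np.degrees(np.arctan2(b[2],np.hypot(*b[:2]))),"yaw",np.degrees(np.arctan2(b[1],b[0])),"len",np.linalg.norm(b))
c,S_=np.cos(np.radians(25)),np.sin(np.radians(25))
# yaw from screws: bed-frame direction of d is (-3*25? , -162, 0)
best=min(np.radians(np.arange(-15,15,.1)),key=lambda y:abs(d@np.array([-np.sin(y),np.cos(y),0])+.162) if 0 else np.linalg.norm(d-R.from_euler('z',y).apply([-.075*c,-.162,-.075*S_])))
print("yaw from screws",np.degrees(best))
yaw=best; B=R.from_euler('z',yaw)*R.from_euler('y',-np.radians(25))
for k in X: print(k,"bed axes about s145",np.round(B.inv().apply(X[k]-X["s145"])*1000,1))
E
python3 m.py
```

```text
s145 [702.7 172.  106.2] gap 0.7
s120 [682.1 117.4  93.8] gap 0.5
s95 [661.6  62.5  84.3] gap 0.2
s70 [640.2   7.4  74. ] gap 0.4
cUR [711.8 -20.5 105.4] gap 0.4
bU [669.5 -14.2  86.4] gap 0.4
bL [587.8 -17.1  47.6] gap 0.4
hole [634.7 115.4 113.6] gap 0.4
stopR [514.8 -32.1  65.1] gap 0.9
len 178.9226605154082 expect if (54,25)*:  178.51890656174209
bolt slope deg 25.413166611290478 yaw 1.9709000509289827 len 0.09047798747640357
yaw from screws 1.9999999999999396
s145 bed axes about s145 [0. 0. 0.]
s120 bed axes about s145 [-25.6 -53.8  -1.7]
s95 bed axes about s145 [ -49.9 -107.9   -0.9]
s70 bed axes about s145 [ -75.4 -162.3   -0.3]
cUR bed axes about s145 [   1.9 -192.6   -1.7]
bU bed axes about s145 [ -44.3 -184.9   -1.1]
bL bed axes about s145 [-134.8 -184.9   -1.8]
hole bed axes about s145 [-60.2 -54.2  36.4]
stopR bed axes about s145 [-193.9 -197.4   45.2]
```

```bash
cat >> m.py <<'E'
print("---")
N=B.apply([0,0,1]); O=X["s145"]-N*.0012   # bed plane through O
def bp(s,p,h):
    c,v=ray(s,p); q=c+v*((O+N*h-c)@N)/(v@N); return np.round(B.inv().apply(q-O)*1000,1)
for n,p in dict(p120up=(224,180),p120lo=(244,432),p120L=(214,300),p120R=(252,300)).items(): print(n,bp(t,T(*p),.038))
for n,p in dict(knobtop=(325,492),).items(): print(n,bp(t,T(*p),.074))
print("knobtop side",bp(s,S(50,243),.074),"knob mid side",bp(s,S(66,268),.059),"collar top",bp(t,T(332,455),.050))
print("stop rear edge",bp(t,T(350,438),.041),bp(t,T(553,403),.041),bp(s,S(165,380),.041)); print("side post lower end",bp(s,S(118,258),.038),"up",bp(s,S(362,135),.038))
# comb tooth / slots
print("left end stop",bp(t,T(62,450),.044),"teeth x edges",[bp(t,T(u,422),.044) for u in(163,192,283,312,402,432,517,550)])
E
python3 m.py | sed -n '/---/,$p'
```

```text
---
p120up [-48.5 -55.2  38. ]
p120lo [-167.8  -54.6   38. ]
p120L [-103.7  -46.2   38. ]
p120R [-104.3  -63.3   38. ]
knobtop [-183.3  -93.8   74. ]
knobtop side [-182.5  -96.2   74. ] knob mid side [-182.5  -90.9   59. ] collar top [-175.7  -95.5   50. ]
stop rear edge [-171.3 -103.4   41. ] [-157.6 -196.7   41. ] [-159.7 -185.1   41. ]
side post lower end [-165.4  -56.8   38. ] up [-51.6 -56.9  38. ]
left end stop [-171.3   28.7   44. ] teeth x edges [array([-159.2,  -19. ,   44. ]), array([-159.7,  -32.3,   44. ]), array([-161.2,  -73.7,   44. ]), array([-161.6,  -86.9,   44. ]), array([-163.1, -127.8,   44. ]), array([-163.6, -141.4,   44. ]), array([-165., -180.,   44.]), array([-165.6, -195. ,   44. ])]
```

```bash
cat > go.py <<'E'
from h import *
def down(phi): return R.from_euler('z',phi,degrees=True)*R.from_euler('x',np.pi)
def to(pos,rot,pose=None):
    st=robot.read_state(); q=np.array(st["eef_rot"]); R0=R.from_quat(q[[1,2,3,0]]); p0=np.array(st["eef_pos"])
    if pose is not None: p0,R0=pose
    print("d mm",np.round(R0.inv().apply(np.array(pos)-p0)*1000,1),"rv",np.round((R0.inv()*rot).as_rotvec(),3)); return np.array(pos),rot
E
python3 - <<'E'
from go import *
a=to([.42,.33,.30],down(30)); b=to([.486,-.214,.15],down(-8.5),a); c=to([.486,-.214,.030],down(-8.5),b)
E
```

```text
d mm [-244.3  316.   -68.8] rv [0.    0.    0.775]
d mm [-214.8  504.1  150. ] rv [-0.    -0.     0.672]
d mm [ -0.  -0. 120.] rv [0. 0. 0.]
```

```bash
python3 -m jog '[[[-244,316,-69,0,0,0.775,0.6],[-244,316,-69,0,0,0.775,0.6],[-244,316,-69,0,0,0.775,0.6],[-244,316,-69,0,0,0.775,0.6],[-244,316,-69,0,0,0.775,0.6],[-244,316,-69,0,0,0.775,0.6],[-244,316,-69,0,0,0.775,0.6],[-244,316,-69,0,0,0.775,0.6]]]' 60
python3 -m jog '[[[-215,504,140,0,0,0.672,0.6],[-215,504,140,0,0,0.672,0.6],[-215,504,140,0,0,0.672,0.6],[-215,504,140,0,0,0.672,0.6],[-215,504,140,0,0,0.672,0.6],[-215,504,140,0,0,0.672,0.6],[-215,504,140,0,0,0.672,0.6],[-215,504,140,0,0,0.672,0.6]]]'
python3 - <<'E'
from go import *
print(robot.read_state()["q"].round(2))
to([.486,-.214,.060],down(-8.5)); to([.486,-.214,.004],down(-8.5))
E
```

```text
t: 1.4
eef_pos: [0.422, 0.328, 0.3012]
eef_rot: [-0.0, 0.967, 0.256, 0.001]
contact_force: [0.3, 0.0, 0.0]
gripper_width: 0.0512
t: 2.4
eef_pos: [0.4794, -0.15, 0.1759]
eef_rot: [-0.001, 0.997, -0.072, 0.0]
contact_force: [0.9, 0.9, 1.4]
gripper_width: 0.0511
[-0.31  0.28  0.65  2.03 -0.22  0.9   0.3 ]
d mm [ 15.6  62.5 115.8] rv [-0.001 -0.001  0.004]
d mm [ 15.6  62.6 171.8] rv [-0.001 -0.001  0.004]
```

```bash
python3 -m jog '[[[15.6,63.5,80,0,0,0.004,0.6],[15.6,63.5,110,0,0,0.004,0.6],[15.6,63.5,110,0,0,0.004,0.6],[15.6,63.5,135,0,0,0.004,0.6],[15.6,63.5,155,0,0,0.004,0.6],[15.6,63.5,166,0,0,0.004,0.6],[15.6,63.5,171,0,0,0.004,0.6],[15.6,63.5,171,0,0,0.004,0.6]]]'
python3 -m jog '[[[0,0,0,0,0,0,0],[0,0,0,0,0,0,0],[0,0,0,0,0,0,0],[0,0,0,0,0,0,0],[0,0,-20,0,0,0,0],[0,0,-60,0,0,0,0],[0,0,-120,0,0,0,0],[0,0,-160,0,0,0,0]]]' 60
cat >> go.py <<'E'
yaw=np.radians(2.0); B=R.from_euler('z',yaw)*R.from_euler('y',-np.radians(25))
O=np.array([.7027,.172,.1062])-B.apply([0,0,.0012])
ROW={145:(-95.5,-.2),120:(-108,-54.2),95:(-120.5,-108.2),70:(-133,-162.2),'knob':(-182.5,-94.8)}
def W(k,h,dx=0,dy=0): return O+B.apply(np.array([ROW[k][0]+dx,ROW[k][1]+dy,h])/1000)
def tool(sg): # tool z into the bed, jaws along sg*bed y
    return R.from_matrix(B.as_matrix()@np.c_[[0,sg,0],[sg,0,0],[0,0,-1]])
def pose():
    st=robot.read_state(); q=np.array(st["eef_rot"]); return np.array(st["eef_pos"]),R.from_quat(q[[1,2,3,0]])
def bed():
    p,r=pose(); print("bed xyz",(B.inv().apply(p-O)*1000).round(1),"t",robot.read_state()["t"])
E
python3 - <<'E'
from go import *
print(robot.read_state()["q"].round(2),W(70,29),W(145,29),W('knob',59))
for sg in(1,-1): a=to(W(70,110),tool(sg)); 
a=to(W(70,23.5),tool(-1),a)
E
```

```text
t: 3.4
eef_pos: [0.4852, -0.2152, 0.0061]
eef_rot: [-0.0, 0.997, -0.076, 0.001]
contact_force: [-0.5, -0.1, 0.9]
gripper_width: 0.0512
t: 4.4
eef_pos: [0.4848, -0.2161, 0.1678]
eef_rot: [0.0, 0.997, -0.076, 0.001]
contact_force: [0.3, 0.2, -1.2]
gripper_width: 0.0163
[-0.2   0.35  0.67  1.98 -0.28  0.9   0.47] [0.57615356 0.00528203 0.07518713] [0.60446568 0.16836946 0.09103531] [0.5162956  0.07063283 0.08145676]
d mm [  22.9 -226.3   19.2] rv [-0.315  0.382 -1.727]
d mm [  22.9 -226.3   19.2] rv [0.363 0.3   1.36 ]
d mm [ 0.   0.  86.5] rv [0. 0. 0.]
```

```bash
python3 -m jog '[[[3,-10,-40,0.045,0.038,0.17,0],[6,-50,-40,0.09,0.075,0.34,0],[9,-90,-30,0.136,0.112,0.51,0],[12,-130,-20,0.18,0.15,0.68,0],[15,-170,-10,0.227,0.188,0.85,0],[19,-200,0,0.272,0.225,1.02,0],[22.9,-226.3,10,0.318,0.262,1.19,0],[22.9,-226.3,19.2,0.363,0.3,1.36,0]]]'
python3 - <<'E'
from go import *
bed();print(robot.read_state()["q"].round(2))
to(W(70,110),tool(-1));to(W(70,45),tool(-1))
E
```

```text
t: 5.4
eef_pos: [0.5414, 0.0068, 0.1459]
eef_rot: [-0.156, 0.702, -0.679, 0.15]
contact_force: [0.3, 0.5, -0.8]
gripper_width: 0.0159
bed xyz [-134.5 -159.5  107.8] t 5.4
[-0.8   0.25  0.81  2.28 -0.63  0.3  -1.01]
d mm [ 2.7 -1.5 -2.2] rv [ 0.     0.002 -0.002]
d mm [ 2.8 -1.5 62.8] rv [ 0.     0.002 -0.002]
```

```bash
python3 -m jog '[[[2.7,-1.5,10,0,0.002,-0.002,0],[2.7,-1.5,25,0,0.002,-0.002,0],[2.7,-1.5,40,0,0.002,-0.002,0],[2.7,-1.5,52,0,0.002,-0.002,0],[2.7,-1.5,60,0,0.002,-0.002,0],[2.7,-1.5,63,0,0.002,-0.002,0],[2.7,-1.5,63,0,0.002,-0.002,0],[2.7,-1.5,63,0,0.002,-0.002,0]]]'
python3 - <<'E'
from go import *
bed();print(robot.read_state()["q"].round(2))
t=snap("top");s=snap("side")
a=cv2.resize(t["frame"][190:290,270:350],(400,500),interpolation=cv2.INTER_CUBIC)
b=cv2.resize(s["frame"][195:295,285:365],(400,500),interpolation=cv2.INTER_CUBIC)
cv2.imwrite("pics/c1.png",np.hstack([a,b]))
to(W(70,23.5),tool(-1))
E
```

```text
t: 6.4
eef_pos: [0.5694, 0.0029, 0.0901]
eef_rot: [-0.155, 0.703, -0.678, 0.151]
contact_force: [-0.5, -0.8, -1.2]
gripper_width: 0.0163
bed xyz [-132.9 -164.3   45.4] t 6.4
[-0.55  0.38  0.56  2.25 -1.    0.22 -0.65]
d mm [-2.   0.1 21.9] rv [ 0.001 -0.001  0.002]
```

View pics/c1.png

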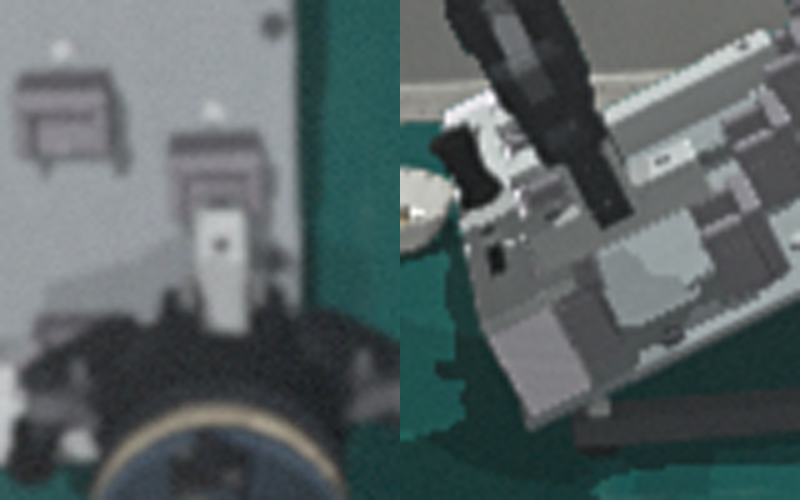

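Crop: the held post (left panel x≈195–245, upper end y≈208) sits over the row_70 saddle (x≈168–268). The side panel shows it parallel to the bed. I'll compute its end position and then lower it.

```bash
cat >> go.py <<'E'
def bp(s,p,h):
    N=B.apply([0,0,1]); c,v=ray(s,p); q=c+v*((O+N*h/1000-c)@N)/(v@N); return np.round(B.inv().apply(q-O)*1000,1)
E
python3 - <<'E'
from go import *
t=snap("top")
T=lambda u,v:((u+.5)/5-.5+270,(v+.5)/5-.5+190)
print(bp(t,T(220,208),60),bp(t,T(192,260),60),bp(t,T(248,260),60), "saddle",bp(t,T(169,170),31),bp(t,T(268,170),31))
E
python3 -m jog '[[[-2,0,0,0,0,0,0],[-2,0,0,0,0,0,0],[-2,0,4,0,0,0,0],[-2,0,8,0,0,0,0],[-2,0,11,0,0,0,0],[-2,0,14,0,0,0,0],[-2,0,14,0,0,0,0],[-2,0,14,0,0,0,0]]]'
python3 - <<'E'
from go import *
bed();print(robot.read_state()["q"].round(3));to(W(70,23.5),tool(-1))
E
```

```text
[ -94.5 -164.2   60. ] [-113.3 -153.7   60. ] [-114.  -173.3   60. ] saddle [ -88.9 -145.9   31. ] [ -90.2 -181.4   31. ]
t: 7.55
eef_pos: [0.5762, 0.005, 0.08]
eef_rot: [-0.153, 0.704, -0.678, 0.149]
contact_force: [-0.2, -0.9, -1.2]
gripper_width: 0.0165
bed xyz [-130.9 -162.4   33.3] t 7.55
[-0.526  0.409  0.528  2.238 -1.042  0.212 -0.621]
d mm [-0.3  2.   9.8] rv [ 0.007 -0.001  0.002]
```

q5 and q6 are at their range limits here, so x is off by a few mm. I'll reduce the tilt to about 20°, which leaves the last few degrees for the post to settle on release, and correct x.

```bash
cat >> go.py <<'E'
def tl(sg,dt): # tool(sg) with dt degrees less tilt (more upright)
    return R.from_matrix(B.as_matrix()@R.from_euler('y',dt,degrees=True).as_matrix()@np.c_[[0,sg,0],[sg,0,0],[0,0,-1]])
E
python3 - <<'E'
from go import *
print(tl(1,5).as_matrix()[:,2])
to(W(70,33,-2.5,-.6),tl(-1,5));to(W(70,27,-2.5,-.6),tl(-1,5))
E
```

```text
[ 0.34181179  0.01193633 -0.93969262]
d mm [0.3 4.6 0.4] rv [-0.081 -0.001  0.002]
d mm [0.3 4.6 6.4] rv [-0.081 -0.001  0.002]
```

```bash
python3 -m jog '[[[0.3,2,-4,-0.04,0,0.002,0],[0.3,4.6,-4,-0.081,0,0.002,0],[0.3,4.6,-4,-0.081,0,0.002,0],[0.3,4.6,0,-0.081,0,0.002,0],[0.3,4.6,3,-0.081,0,0.002,0],[0.3,4.6,5,-0.081,0,0.002,0],[0.3,4.6,6.4,-0.081,0,0.002,0],[0.3,4.6,6.4,-0.081,0,0.002,0]]]'
python3 - <<'E'
from go import *
bed();print(robot.read_state()["q"].round(3));to(W(70,27,-2.5,-.6),tl(-1,5))
s=snap("side");t=snap("top")
b=cv2.resize(s["frame"][195:295,285:365],(400,500),interpolation=cv2.INTER_CUBIC)
a=cv2.resize(t["frame"][190:290,270:350],(400,500),interpolation=cv2.INTER_CUBIC)
cv2.imwrite("pics/c2.png",np.hstack([a,b]))
E
```

```text
t: 8.55
eef_pos: [0.5747, 0.0045, 0.0724]
eef_rot: [-0.125, 0.708, -0.684, 0.121]
contact_force: [-2.0, -0.0, 4.0]
gripper_width: 0.0164
bed xyz [-135.5 -162.9   27.1] t 8.55
[-0.62   0.464  0.665  2.196 -0.93   0.34  -0.743]
d mm [-0.1 -0.   0.1] rv [ 0.    -0.001 -0.   ]
```

View pics/c2.png

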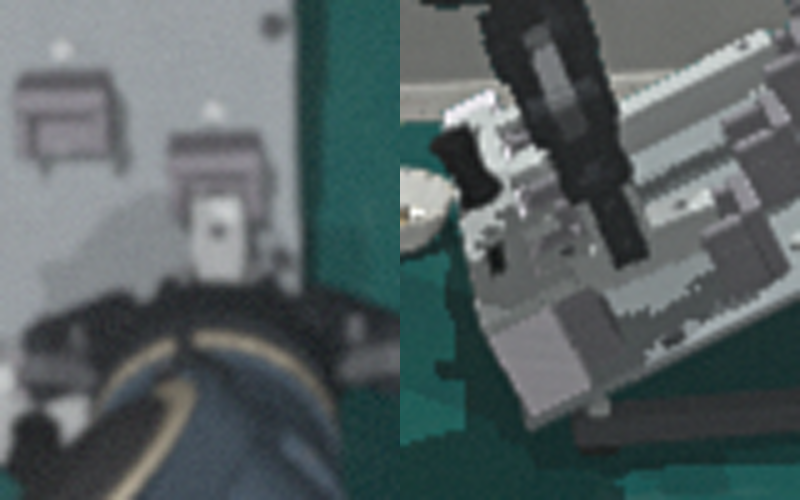

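The post's upper end sits in the upper saddle at (218,197), 17.4 px from its screw, against 17.5 px for post_120. There is 4 N of contact. Releasing and retracting.

```bash
python3 -m jog '[[[0,0,1,0,0,0,0.25],[0,0,1,0,0,0,0.4],[0,0,1,0,0,0,0.4],[0,0,0,0,0,0,0.4],[0,0,-20,0,0,0,0.4],[0,0,-50,0,0,0,0.4],[0,0,-90,0,0,0,0.4],[0,0,-120,0,0,0,0.4]]]'
python3 - <<'E'
from go import *
bed()
a=to([.571,-.2115,.14],down(4.5)); to([.571,-.2115,.004],down(4.5),a)
b=to([.651,-.204,.14],down(2)); to([.651,-.204,.004],down(2),b)
t=snap("top"); cv2.imwrite("pics/t3.png",cv2.resize(t["frame"][160:320,190:490],(900,480),interpolation=cv2.INTER_CUBIC)[:,:800])
s=snap("side"); cv2.imwrite("pics/s3.png",s["frame"])
E
```

```text
t: 9.65
eef_pos: [0.5334, 0.0031, 0.186]
eef_rot: [-0.124, 0.708, -0.684, 0.121]
contact_force: [0.1, 0.6, -0.1]
gripper_width: 0.0341
bed xyz [-125.  -162.9  147.6] t 9.65
d mm [215.7 -12.7  53.8] rv [-0.268 -0.282 -1.597]
d mm [  0.  -0. 136.] rv [0. 0. 0.]
d mm [211.  -88.   81.2] rv [-0.273 -0.274 -1.554]
d mm [  0.  -0. 136.] rv [0. 0. 0.]
```

```bash
cat >> go.py <<'E'
def dn(phi,dt): return down(phi)*R.from_euler('x',-dt,degrees=True)
E
python3 - <<'E'
from go import *
b=to([.651,-.202,.13],dn(2,8)); to([.651,-.202,.005],dn(2,8),b)
E
```

```text
d mm [210.2 -82.5  91.1] rv [-0.387 -0.168 -1.574]
d mm [  0.  -17.4 123.8] rv [0. 0. 0.]
```

View pics/t3.png

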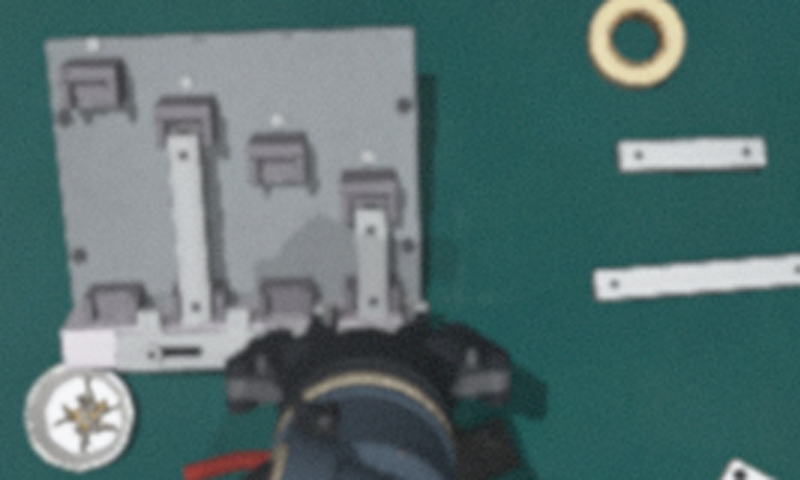

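Post 70 now lies in its row (370, 210–330), aligned like post_120. Next is post 95.

```bash
python3 -m jog '[[[30,-10,0,-0.043,-0.019,-0.175,0.6],[70,-25,10,-0.086,-0.037,-0.35,0.6],[120,-40,25,-0.13,-0.056,-0.525,0.6],[170,-60,45,-0.17,-0.075,-0.7,0.6],[210,-80,70,-0.215,-0.093,-0.875,0.6],[210.2,-82.5,91,-0.26,-0.112,-1.05,0.6],[210.2,-82.5,91,-0.32,-0.14,-1.3,0.6],[210.2,-82.5,91,-0.387,-0.168,-1.574,0.6]]]'
python3 - <<'E'
from go import *
print(robot.read_state()["q"].round(2))
to([.651,-.202,.06],dn(2,8));to([.651,-.202,.005],dn(2,8))
E
```

```text
t: 10.75
eef_pos: [0.6492, -0.2033, 0.1256]
eef_rot: [0.051, 0.997, -0.06, 0.011]
contact_force: [0.5, 0.1, -0.9]
gripper_width: 0.0513
[-0.22  0.62  0.62  1.68 -0.33  0.91  0.38]
d mm [-0.2 -8.  65.1] rv [-0.038 -0.009 -0.157]
d mm [ -1.7 -13.5 119.8] rv [-0.038 -0.009 -0.157]
```

```bash
python3 -m jog '[[[-0.2,-8,20,-0.038,-0.009,-0.157,0.6],[-0.2,-8,40,-0.038,-0.009,-0.157,0.6],[-0.2,-8,65,-0.038,-0.009,-0.157,0.6],[-0.8,-10,85,-0.038,-0.009,-0.157,0.6],[-1.3,-12,102,-0.038,-0.009,-0.157,0.6],[-1.7,-13,114,-0.038,-0.009,-0.157,0.6],[-1.7,-13.5,119.8,-0.038,-0.009,-0.157,0.6],[-1.7,-13.5,119.8,-0.038,-0.009,-0.157,0.6]]]'
python3 -m jog '[[[0,0,0,0,0,0,0],[0,0,0,0,0,0,0],[0,0,0,0,0,0,0],[0,0,0,0,0,0,0],[0,2,-20,0,0,0,0],[0,8,-60,0,0,0,0],[0,17,-120,0,0,0,0],[0,24,-170,0,0,0,0]]]'
python3 - <<'E'
from go import *
print(robot.read_state()["q"].round(2))
a=to(W(95,110,0,-.5),tl(-1,8)); to(W(95,45,0,-.5),tl(-1,8),a)
s=snap("side"); cv2.imwrite("pics/s4.png",s["frame"][50:450])
E
```

```text
t: 11.75
eef_pos: [0.652, -0.2017, 0.0074]
eef_rot: [0.07, 0.997, 0.015, 0.003]
contact_force: [-0.3, -0.7, 0.5]
gripper_width: 0.0514
t: 12.75
eef_pos: [0.6512, -0.2021, 0.1822]
eef_rot: [0.07, 0.997, 0.015, 0.004]
contact_force: [1.4, -0.1, -0.6]
gripper_width: 0.0159
[-0.26  0.57  0.64  1.64 -0.23  1.    0.45]
d mm [ -92.2 -264.2   -9.4] rv [0.34  0.118 1.571]
d mm [ 0.  -9.  64.4] rv [0. 0. 0.]
```

```bash
python3 -m jog '[[[-10,-20,-40,0.04,0.014,0.18,0],[-30,-60,-50,0.08,0.028,0.36,0],[-50,-110,-50,0.12,0.042,0.54,0],[-70,-160,-50,0.16,0.056,0.72,0],[-85,-210,-40,0.2,0.07,0.9,0],[-92.2,-264.2,-30,0.24,0.084,1.1,0],[-92.2,-264.2,-20,0.28,0.1,1.3,0],[-92.2,-264.2,-9.4,0.34,0.118,1.571,0]]]'
python3 - <<'E'
from go import *
bed();print(robot.read_state()["q"].round(2))
to(W(95,80,0,-.5),tl(-1,8)); to(W(95,45,0,-.5),tl(-1,8))
E
```

```text
t: 13.8
eef_pos: [0.5508, 0.0593, 0.1511]
eef_rot: [-0.094, 0.753, -0.645, 0.096]
contact_force: [-0.3, 0.5, -0.9]
gripper_width: 0.0162
bed xyz [-122.2 -107.3  107.7] t 13.8
[-0.97  0.36  0.95  2.14 -0.55  0.58 -1.08]
d mm [ 2.4 -6.  27.1] rv [0.026 0.011 0.118]
d mm [  3.4 -11.7  61.6] rv [0.026 0.011 0.118]
```

```bash
python3 -m jog '[[[2,-3,0,0.026,0.011,0.118,0],[2.4,-5,10,0.026,0.011,0.118,0],[2.4,-6,27,0.026,0.011,0.118,0],[2.7,-8,40,0.026,0.011,0.118,0],[3.1,-10,52,0.026,0.011,0.118,0],[3.4,-11.4,59,0.026,0.011,0.118,0],[3.4,-11.7,61.6,0.026,0.011,0.118,0],[3.4,-11.7,61.6,0.026,0.011,0.118,0]]]'
python3 - <<'E'
from go import *
bed();print(robot.read_state()["q"].round(2))
to(W(95,45,0,-.5),tl(-1,8));to(W(95,24,0,-.5),tl(-1,8))
t=snap("top");s=snap("side")
a=cv2.resize(t["frame"][190:290,250:330],(400,500),interpolation=cv2.INTER_CUBIC)
b=cv2.resize(s["frame"][195:295,285:365],(400,500),interpolation=cv2.INTER_CUBIC)
cv2.imwrite("pics/c3.png",np.hstack([a,b]))
E
```

```text
t: 14.8
eef_pos: [0.5796, 0.0577, 0.095]
eef_rot: [-0.105, 0.713, -0.686, 0.103]
contact_force: [0.2, -0.7, -1.3]
gripper_width: 0.016
bed xyz [-119.9 -110.    44.8] t 14.8
[-0.82  0.48  0.8   2.13 -0.74  0.46 -1.03]
d mm [-1.3  0.7 -0.2] rv [ 0.001 -0.002  0.004]
d mm [-1.3 -2.3 20.6] rv [ 0.001 -0.002  0.004]
```

View pics/c3.png

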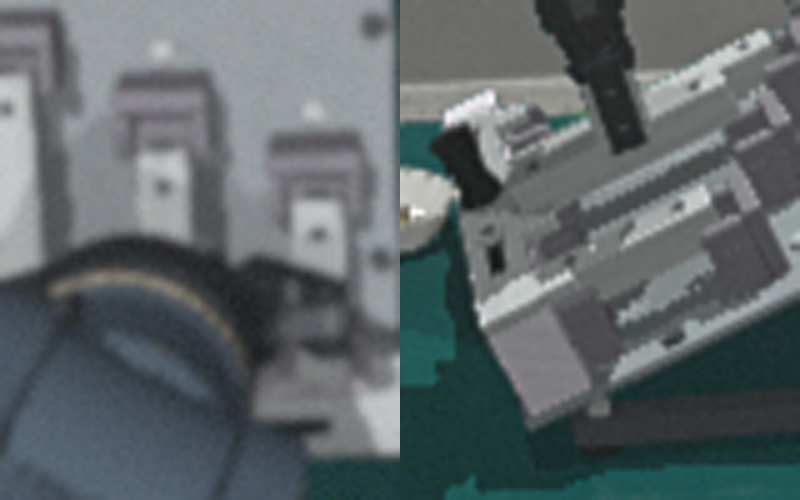

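The held post (136–192, upper end y≈148) is over the row_95 saddle (112–213) and parallel to the bed. Post 70 is down in its row.

Run:
```python
from go import *
t=snap("top")
T=lambda u,v:((u+.5)/5-.5+250,(v+.5)/5-.5+190)
print("p95",bp(t,T(164,148),59),bp(t,T(136,190),59),bp(t,T(192,190),59),"sad",bp(t,T(112,100),31),bp(t,T(213,100),31),"p70",bp(t,T(318,199),38),bp(t,T(292,230),38),bp(t,T(347,230),38))
```

```text
p95 [ -71.1 -111.2   59. ] [ -85.9 -100.6   59. ] [ -86.6 -120.    59. ] sad [-60.9 -91.4  31. ] [ -62.2 -127.3   31. ] p70 [ -98.2 -163.2   38. ] [-109.5 -153.4   38. ] [-110.2 -173.1   38. ]
```

```bash
python3 - <<'E'
from go import *
to(W(95,23.5,-1.5,-.7),tl(-1,8))
E
python3 -m jog '[[[-1.2,0.5,0,0,0,0.004,0],[-1.2,0,3,0,0,0.004,0],[-1.2,-0.3,8,0,0,0.004,0],[-1.2,-0.5,12,0,0,0.004,0],[-1.2,-0.7,15,0,0,0.004,0],[-1.2,-0.8,17,0,0,0.004,0],[-1.2,-0.8,19,0,0,0.004,0],[-1.2,-0.8,19,0,0,0.004,0]]]'
python3 - <<'E'
from go import *
bed();print(robot.read_state()["q"].round(2))
to(W(95,23.5,-1.5,-.7),tl(-1,8))
E
```

```text
d mm [-0.9 -0.9 21.6] rv [ 0.    -0.002  0.004]
t: 15.95
eef_pos: [0.5872, 0.0591, 0.0785]
eef_rot: [-0.107, 0.711, -0.687, 0.104]
contact_force: [-0.0, 1.7, 13.2]
gripper_width: 0.0159
bed xyz [-119.9 -108.8   26.6] t 15.95
[-0.77  0.51  0.75  2.13 -0.79  0.43 -0.99]
d mm [0.1 1.6 3.4] rv [-0.002 -0.001 -0.001]
```

It is 7 mm below the TCP as gripped, with 13 N of contact, so it is seated. Release and go to post 145.

```bash
python3 -m jog '[[[0,0,-0.5,0,0,0,0.25],[0,0,-0.5,0,0,0,0.4],[0,0,-0.5,0,0,0,0.4],[0,0,-0.5,0,0,0,0.4],[0,2,-20,0,0,0,0.4],[0,5,-50,0,0,0,0.4],[0,8,-90,0,0,0,0.4],[0,8,-130,0,0,0,0.4]]]'
python3 - <<'E'
from go import *
bed();print(robot.read_state()["q"].round(2))
to([.571,-.210,.13],dn(4.5,8))
t=snap("top");s=snap("side")
a=cv2.resize(t["frame"][190:290,250:330],(400,500),interpolation=cv2.INTER_CUBIC)
b=cv2.resize(s["frame"][195:295,285:365],(400,500),interpolation=cv2.INTER_CUBIC)
cv2.imwrite("pics/c4.png",np.hstack([a,b]))
E
```

```text
t: 16.95
eef_pos: [0.539, 0.0575, 0.1994]
eef_rot: [-0.105, 0.711, -0.687, 0.102]
contact_force: [1.1, 0.2, 1.0]
gripper_width: 0.0343
bed xyz [-112.5 -108.7  156.5] t 16.95
[-1.18  0.28  1.16  2.13 -0.42  0.64 -1.3 ]
d mm [268.3  -1.6  73.5] rv [-0.333 -0.127 -1.62 ]
```

```bash
python3 -m jog '[[[30,0,0,-0.038,-0.014,-0.182,0.6],[80,0,0,-0.075,-0.029,-0.365,0.6],[130,0,10,-0.11,-0.043,-0.55,0.6],[180,0,20,-0.15,-0.057,-0.73,0.6],[230,-1,40,-0.19,-0.072,-0.91,0.6],[268,-1.6,60,-0.25,-0.09,-1.2,0.6],[268.3,-1.6,73,-0.333,-0.127,-1.62,0.6],[268.3,-1.6,73.5,-0.333,-0.127,-1.62,0.6]]]'
python3 - <<'E'
from go import *
print(robot.read_state()["q"].round(2))
to([.571,-.210,.06],dn(4.5,8));to([.571,-.210,.003],dn(4.5,8))
E
```

```text
t: 18.05
eef_pos: [0.5711, -0.2103, 0.1268]
eef_rot: [0.052, 0.998, -0.042, 0.013]
contact_force: [0.7, -0.3, 0.9]
gripper_width: 0.0515
[-0.24  0.51  0.65  1.87 -0.29  0.81  0.44]
d mm [-2.1 -7.1 66.4] rv [-0.034 -0.01  -0.164]
d mm [ -3.7 -13.  123.1] rv [-0.034 -0.01  -0.164]
```

```bash
python3 -m jog '[[[-1,-5,20,-0.034,-0.01,-0.164,0.6],[-1.5,-6,40,-0.034,-0.01,-0.164,0.6],[-2.1,-7.1,66,-0.034,-0.01,-0.164,0.6],[-2.8,-10,88,-0.034,-0.01,-0.164,0.6],[-3.3,-12,106,-0.034,-0.01,-0.164,0.6],[-3.7,-13,117,-0.034,-0.01,-0.164,0.6],[-3.7,-13,123,-0.034,-0.01,-0.164,0.6],[-3.7,-13,123,-0.034,-0.01,-0.164,0.6]]]'
python3 -m jog '[[[0,0,0,0,0,0,0],[0,0,0,0,0,0,0],[0,0,0,0,0,0,0],[0,0,0,0,0,0,0],[0,2,-20,0,0,0,0],[0,8,-60,0,0,0,0],[0,17,-120,0,0,0,0],[0,26,-180,0,0,0,0]]]'
python3 - <<'E'
from go import *
print(robot.read_state()["q"].round(2))
a=to(W(145,120,0,-.7),tl(-1,8)); to(W(145,50,0,-.7),tl(-1,8),a)
E
```

```text
t: 19.05
eef_pos: [0.5729, -0.2095, 0.0057]
eef_rot: [0.07, 0.997, 0.037, 0.005]
contact_force: [0.3, -0.4, 0.2]
gripper_width: 0.0514
t: 20.05
eef_pos: [0.5716, -0.21, 0.1901]
eef_rot: [0.07, 0.997, 0.037, 0.005]
contact_force: [1.0, -0.2, -0.8]
gripper_width: 0.0159
[-0.29  0.43  0.68  1.82 -0.18  0.92  0.51]
d mm [  22.2 -374.3  -35.8] rv [0.333 0.123 1.615]
d mm [ 0.  -9.7 69.3] rv [0. 0. 0.]
```

```bash
python3 -m jog '[[[5,-20,-40,0.04,0.015,0.18,0],[8,-70,-60,0.08,0.03,0.36,0],[12,-120,-60,0.12,0.044,0.54,0],[15,-175,-60,0.16,0.06,0.72,0],[18,-230,-55,0.2,0.075,0.91,0],[20,-285,-50,0.24,0.09,1.1,0],[22,-335,-45,0.29,0.105,1.35,0],[22.2,-374.3,-35.8,0.333,0.123,1.615,0]]]'
python3 - <<'E'
from go import *
bed();print(robot.read_state()["q"].round(2))
to(W(145,80,0,-.7),tl(-1,8)); to(W(145,46,0,-.7),tl(-1,8))
E
```

```text
t: 21.05
eef_pos: [0.566, 0.1685, 0.1717]
eef_rot: [-0.094, 0.765, -0.63, 0.095]
contact_force: [0.6, 0.5, -1.9]
gripper_width: 0.0163
bed xyz [-96.3   1.3 118.3] t 21.05
[-1.15  0.4   0.95  2.03 -0.47  0.64 -1.31]
d mm [ 3.9 -6.6 37.6] rv [0.027 0.017 0.156]
d mm [  5.2 -12.2  71.2] rv [0.027 0.017 0.156]
```

```bash
python3 -m jog '[[[3.9,-4,0,0.027,0.017,0.156,0],[3.9,-5,15,0.027,0.017,0.156,0],[3.9,-6.6,37,0.027,0.017,0.156,0],[4.4,-9,52,0.027,0.017,0.156,0],[4.8,-11,63,0.027,0.017,0.156,0],[5.2,-12,69,0.027,0.017,0.156,0],[5.2,-12.2,71.2,0.027,0.017,0.156,0],[5.2,-12.2,71.2,0.027,0.017,0.156,0]]]'
python3 - <<'E'
from go import *
bed();print(robot.read_state()["q"].round(2))
to(W(145,46,0,-.7),tl(-1,8)); to(W(145,25.5,0,-.7),tl(-1,8))
t=snap("top");s=snap("side")
a=cv2.resize(t["frame"][165:265,200:280],(400,500),interpolation=cv2.INTER_CUBIC)
b=cv2.resize(s["frame"][175:275,285:365],(400,500),interpolation=cv2.INTER_CUBIC)
cv2.imwrite("pics/c5.png",np.hstack([a,b]))
E
```

```text
t: 22.05
eef_pos: [0.5978, 0.1649, 0.1059]
eef_rot: [-0.105, 0.713, -0.685, 0.103]
contact_force: [0.4, 1.2, -1.6]
gripper_width: 0.0161
bed xyz [-95.4  -3.5  45.4] t 22.05
[-1.01  0.53  0.83  2.03 -0.64  0.52 -1.31]
d mm [-2.6  0.2 -0.6] rv [ 0.001 -0.002  0.005]
d mm [-2.6 -2.7 19.7] rv [ 0.001 -0.002  0.005]
```

View pics/c5.png

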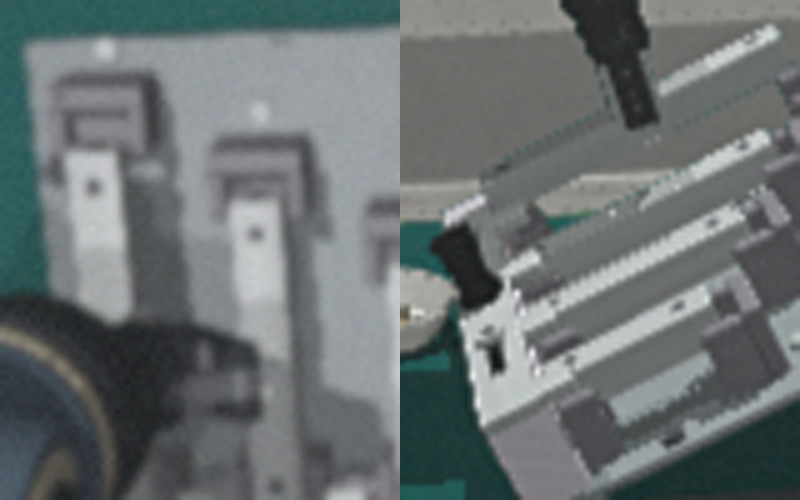

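Post 145 (65–122, upper end y≈150) is above its saddle (52–155) and parallel. The side panel shows posts 70, 95 and 120 all down.

Run:
```python
from go import *
t=snap("top")
T=lambda u,v:((u+.5)/5-.5+200,(v+.5)/5-.5+165)
print("p145",bp(t,T(93,150),59),bp(t,T(65,190),59),bp(t,T(122,190),59),"sad",bp(t,T(52,100),31),bp(t,T(156,100),31),"p120",bp(t,T(255,198),38),bp(t,T(229,240),38),bp(t,T(283,240),38))
to(W(145,26,-1,-.7),tl(-1,8))
```

```text
p145 [-23.5  -4.5  59. ] [-37.1   6.5  59. ] [-37.8 -13.1  59. ] sad [-11.6  14.2  31. ] [-13.  -22.3  31. ] p120 [-47.8 -55.2  38. ] [-62.7 -44.8  38. ] [-63.4 -63.9  38. ]
d mm [-2.3 -1.6 19.5] rv [ 0.001 -0.002  0.005]
```

```bash
python3 -m jog '[[[-2.6,0.3,0,0,0,0.005,0],[-2.5,0,3,0,0,0.005,0],[-2.5,-0.5,7,0,0,0.005,0],[-2.5,-1,11,0,0,0.005,0],[-2.5,-1.5,14,0,0,0.005,0],[-2.5,-2,16.5,0,0,0.005,0],[-2.5,-2.5,18.5,0,0,0.005,0],[-2.5,-2.5,18.5,0,0,0.005,0]]]'
python3 - <<'E'
from go import *
bed();print(robot.read_state()["q"].round(2))
to(W(145,25.5,0,-.7),tl(-1,8))
t=snap("top");s=snap("side")
a=cv2.resize(t["frame"][165:265,200:280],(400,500),interpolation=cv2.INTER_CUBIC)
b=cv2.resize(s["frame"][175:275,285:365],(400,500),interpolation=cv2.INTER_CUBIC)
cv2.imwrite("pics/c6.png",np.hstack([a,b]))
E
```

```text
t: 23.2
eef_pos: [0.6046, 0.1684, 0.0954]
eef_rot: [-0.108, 0.711, -0.688, 0.098]
contact_force: [-40.3, -2.4, 71.4]
gripper_width: 0.0156
bed xyz [-93.5  -0.2  32.9] t 23.2
[-0.98  0.55  0.79  2.02 -0.67  0.51 -1.29]
d mm [0.8 0.9 7.6] rv [ 0.004  0.008 -0.003]
```

```bash
python3 -m jog '[[[0,0,-8,0,0,0,0],[0,0,-10,0,0,0,0],[0,0,-10,0,0,0,0],[0,0,-10,0,0,0,0],[0,0,-10,0,0,0,0],[0,0,-10,0,0,0,0],[0,0,-10,0,0,0,0],[0,0,-10,0,0,0,0]]]'
python3 - <<'E'
from go import *
bed();to(tuple(pose()[0]),tl(-1,8))
E
```

```text
t: 24.3
eef_pos: [0.6031, 0.1679, 0.0986]
eef_rot: [-0.106, 0.711, -0.687, 0.103]
contact_force: [4.2, 2.1, 1.5]
gripper_width: 0.0164
bed xyz [-93.6  -0.6  36.5] t 24.3
d mm [0. 0. 0.] rv [ 0.    -0.002  0.   ]
```

View pics/c6.png

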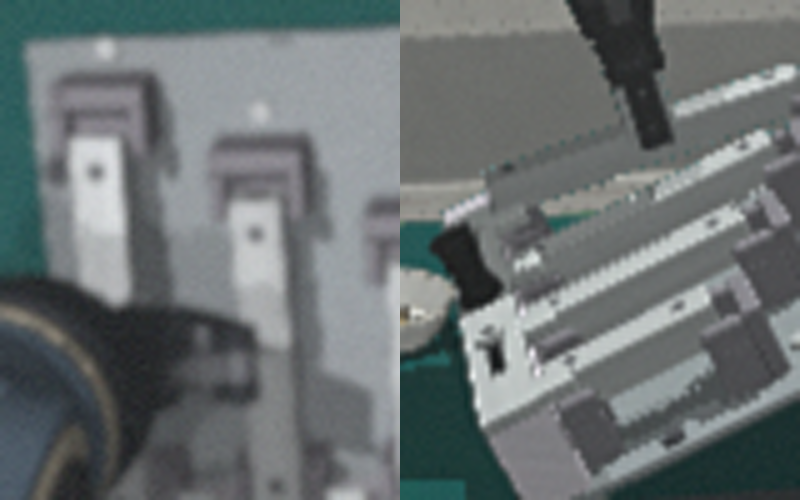

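Run:
```python
from go import *
s=snap("side");t=snap("top")
S=lambda u,v:((u-400+.5)/5-.5+285,(v+.5)/5-.5+175)
def by(p,y):
    c,v=ray(s,p); c=B.inv().apply(c-O)*1000; v=B.inv().apply(v); return (c+v*((y-c[1])/v[1])).round(1)
print("145 lo",by(S(489,180),-9.5),"up",by(S(797,76),-9.5))
print("120 lo",by(S(525,265),-63.5),"up",by(S(772,138),-63.5))
# edges of post 145 now, top view
g=cv2.cvtColor(t["frame"],cv2.COLOR_BGR2GRAY)
for r in range(192,226,4): print(r,g[r,208:236].tolist())
a=cv2.resize(t["frame"][165:265,200:280],(400,500),interpolation=cv2.INTER_CUBIC)
b=cv2.resize(s["frame"][175:275,285:365],(400,500),interpolation=cv2.INTER_CUBIC)
cv2.imwrite("pics/c7.png",np.hstack([a,b]))
```

```text
145 lo [-164.6   -9.5   56.7] up [-25.5  -9.5  35. ]
120 lo [-163.7  -63.5   36.6] up [-48.7 -63.5  37.6]
192 [149, 147, 143, 133, 122, 104, 103, 117, 131, 130, 132, 130, 134, 137, 134, 119, 113, 120, 130, 132, 116, 87, 70, 70, 90, 101, 119, 146]
196 [136, 132, 114, 107, 113, 141, 181, 204, 207, 207, 204, 209, 210, 211, 200, 162, 112, 83, 90, 96, 102, 101, 95, 101, 104, 102, 109, 121]
200 [110, 111, 96, 92, 96, 133, 179, 200, 194, 158, 129, 131, 173, 202, 211, 187, 133, 90, 82, 89, 97, 102, 103, 103, 111, 125, 125, 136]
204 [120, 140, 148, 149, 150, 161, 183, 199, 204, 206, 206, 207, 211, 213, 215, 196, 141, 94, 83, 86, 93, 101, 101, 102, 111, 126, 149, 156]
208 [91, 117, 128, 131, 133, 138, 155, 189, 204, 204, 207, 203, 210, 212, 215, 197, 153, 105, 86, 79, 85, 91, 97, 102, 104, 120, 145, 156]
212 [90, 119, 130, 129, 130, 126, 142, 167, 179, 182, 181, 179, 184, 185, 197, 188, 170, 121, 82, 83, 83, 80, 85, 83, 86, 93, 113, 138]
216 [75, 91, 117, 129, 130, 129, 144, 167, 173, 175, 175, 172, 175, 176, 180, 179, 162, 119, 87, 84, 82, 82, 84, 83, 84, 84, 104, 125]
220 [66, 83, 109, 123, 126, 127, 135, 144, 165, 174, 177, 175, 175, 176, 177, 178, 170, 135, 98, 81, 83, 82, 82, 81, 80, 82, 87, 105]
224 [42, 41, 43, 41, 38, 43, 49, 65, 95, 119, 143, 159, 168, 174, 179, 178, 170, 142, 112, 92, 90, 86, 86, 86, 82, 82, 87, 103]
```

View pics/c7.png

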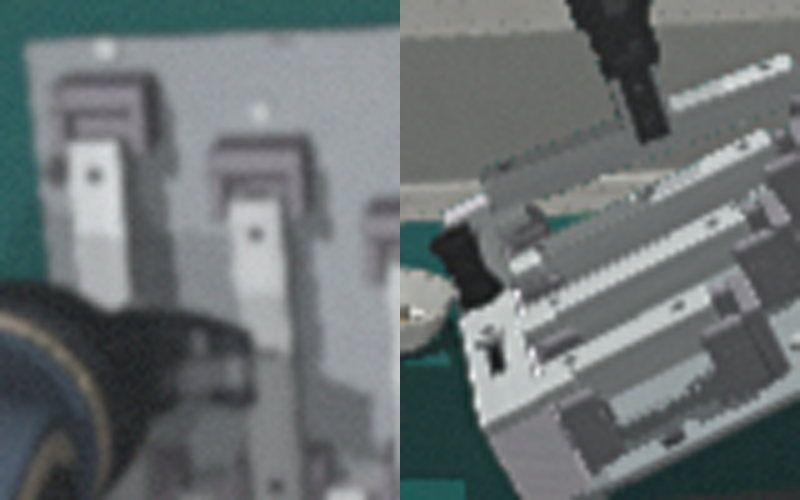

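The side measurement shows the lower end of post 145 was raised about 18 mm. It came down on the lower stop and pivoted in the grip. Posts 70 and 120 rest against that stop at bed x ≈ −168, so the row centres are about 4 mm further up the slope than I assumed. I'll lift, tilt back and shift up the slope.

Run:
```python
from go import *
t=snap("top")
T=lambda u,v:((u+.5)/5-.5+200,(v+.5)/5-.5+165)
print("c6 up end",bp(t,T(97,136),36),"c7",bp(t,T(95,142),39), bp(t,T(68,200),41),bp(t,T(128,200),41))
a=to(W(145,60,4.5,-.7),tl(-1,-1)); to(W(145,45,4.5,-.7),tl(-1,-1),a)
```

```text
c6 up end [-23.9  -1.4  36. ] c7 [-25.3  -1.1  39. ] [-45.2  10.   41. ] [-46.  -11.1  41. ]
d mm [  0.3   0.7 -23.6] rv [ 0.157 -0.002  0.   ]
d mm [ 0.   0.3 15. ] rv [0. 0. 0.]
```

```bash
python3 -m jog '[[[0,0,-10,0,0,0,0],[0,0,-20,0.04,0,0,0],[0.3,-1,-24,0.08,0,0,0],[0.3,-2.5,-24,0.12,0,0,0],[0.3,-2.5,-24,0.157,0,0,0],[0.3,-2.5,-24,0.157,0,0,0],[0.3,-2.5,-24,0.157,0,0,0],[0.3,-2.5,-24,0.157,0,0,0]]]'
python3 - <<'E'
from go import *
bed(); print(robot.read_state()["q"].round(2))
t=snap("top");s=snap("side");cv2.imwrite("pics/t8.png",t["frame"]);cv2.imwrite("pics/s8.png",s["frame"])
g=cv2.cvtColor(t["frame"],cv2.COLOR_BGR2GRAY)
for r in range(178,214,2): print(r,g[r,208:234].tolist())
print("side")
g=cv2.cvtColor(s["frame"],cv2.COLOR_BGR2GRAY)
for r in range(180,216,3): print(r,g[r,296:370:2].tolist())
E
```

```text
t: 25.45
eef_pos: [0.5978, 0.1671, 0.1218]
eef_rot: [-0.16, 0.701, -0.677, 0.156]
contact_force: [-0.3, -0.7, -1.8]
gripper_width: 0.0159
bed xyz [-88.6  -1.3  59.8] t 25.45
[-1.07  0.46  0.83  2.13 -0.67  0.31 -1.3 ]
178 [153, 153, 153, 148, 151, 141, 143, 141, 138, 141, 137, 139, 139, 138, 140, 139, 139, 137, 141, 139, 136, 137, 140, 147, 154, 153]
180 [149, 147, 144, 132, 119, 109, 102, 99, 99, 96, 93, 97, 99, 93, 100, 95, 94, 95, 93, 95, 89, 85, 94, 117, 140, 153]
182 [148, 141, 126, 111, 112, 112, 114, 115, 116, 118, 114, 116, 116, 115, 112, 116, 111, 112, 115, 108, 83, 70, 69, 87, 119, 147]
184 [150, 143, 131, 123, 123, 131, 134, 138, 138, 138, 140, 143, 137, 142, 137, 139, 140, 139, 139, 129, 97, 71, 65, 81, 104, 132]
186 [145, 140, 128, 123, 119, 121, 119, 120, 118, 119, 120, 120, 121, 121, 121, 119, 117, 122, 132, 126, 100, 70, 62, 75, 97, 115]
188 [142, 139, 131, 122, 113, 91, 89, 104, 108, 112, 114, 116, 115, 115, 111, 111, 108, 113, 127, 133, 110, 78, 63, 74, 96, 108]
190 [147, 144, 141, 131, 114, 93, 95, 116, 131, 135, 135, 136, 134, 137, 132, 133, 134, 129, 137, 134, 11
[... 2986 characters left out ...]
 106, 109, 106, 107, 104, 106, 108, 108, 107, 107, 108, 109, 107, 106, 108, 107, 108, 106, 102, 110, 183, 156, 149, 192, 132, 98, 72, 91, 125, 85]
207 [108, 108, 107, 110, 109, 108, 107, 106, 106, 94, 106, 107, 107, 107, 108, 107, 109, 107, 109, 107, 107, 107, 105, 106, 138, 203, 199, 192, 131, 109, 109, 114, 138, 123, 91, 78, 78]
210 [111, 112, 116, 95, 103, 104, 112, 128, 131, 137, 147, 151, 167, 170, 177, 169, 176, 168, 169, 174, 159, 137, 191, 199, 194, 131, 107, 107, 110, 109, 105, 88, 78, 76, 77, 77, 78]
213 [143, 143, 144, 189, 139, 145, 144, 143, 142, 143, 140, 139, 138, 136, 134, 138, 139, 142, 130, 162, 171, 186, 132, 109, 112, 109, 107, 107, 108, 114, 108, 138, 80, 78, 79, 79, 75]
```

Run:
```python
from go import *
t=snap("top");s=snap("side")
def by(p,y):
    c,v=ray(s,p); c=B.inv().apply(c-O)*1000; v=B.inv().apply(v); return (c+v*((y-c[1])/v[1])).round(1)
a,b=by((341,180),7.7),by((301,204),7.7); print(a,b,np.degrees(np.arctan2(a[2]-b[2],a[0]-b[0])))
a,b=by((355,201),-46),by((339.5,210),-46); print(a,b,np.degrees(np.arctan2(a[2]-b[2],a[0]-b[0])))
for h in(70,74):print(bp(t,(214.7,195),h),bp(t,(209.3,204),h),bp(t,(220.4,204),h))
bed();a=to(W(145,40,7,-.7),tl(-1,-1))
```

```text
[-60.3   7.7  72.8] [-161.9    7.7   65.3] 4.221853777813798
[-54.5 -46.   36.5] [-92.  -46.   34.1] 3.661935575519801
[-21.4  -0.9  70. ] [-36.5   9.8  70. ] [-37.3  -9.   70. ]
[-20.4  -1.8  74. ] [-35.5   8.9  74. ] [-36.3  -9.9  74. ]
bed xyz [-88.4  -1.1  59.8] t 25.65
d mm [-0.3  0.4 19.8] rv [ 0.002 -0.002  0.001]
```

```bash
python3 - <<'E'
from go import *
to(W(145,36,9.5,-.7),tl(-1,-1)); to(W(145,27,9.5,-.7),tl(-1,-1))
E
python3 -m jog '[[[-0.3,-2,5,0,0,0,0],[-0.3,-2,11,0,0,0,0],[-0.3,-2,17,0,0,0,0],[-0.3,-2,21,0,0,0,0],[-0.3,-2,23,0,0,0,0],[-0.3,-2,24,0,0,0,0],[-0.3,-2,24,0,0,0,0],[-0.3,-2,24,0,0,0,0]]]' 25
python3 - <<'E'
from go import *
bed();to(W(145,26,9.5,-.7),tl(-1,-1));print(robot.read_state()["q"].round(2))
E
```

```text
d mm [-0.3 -2.1 23.8] rv [ 0.002 -0.002  0.001]
d mm [-0.3 -1.9 32.8] rv [ 0.002 -0.002  0.001]
t: 26.65
eef_pos: [0.6101, 0.168, 0.1014]
eef_rot: [-0.161, 0.701, -0.677, 0.156]
contact_force: [-0.0, -0.4, -1.6]
gripper_width: 0.0162
bed xyz [-86.   -0.8  36. ] t 26.65
d mm [ 0.1  0.1 10. ] rv [ 0.002 -0.002  0.001]
[-0.99  0.5   0.74  2.11 -0.72  0.27 -1.26]
```

```bash
python3 -m jog '[[[0,0,2,0,0,0,0],[0,0,4,0,0,0,0],[0,0,5.5,0,0,0,0],[0,0,7,0,0,0,0],[0,0,8,0,0,0,0],[0,0,8.8,0,0,0,0],[0,0,8.8,0,0,0,0],[0,0,8.8,0,0,0,0]]]'
python3 - <<'E'
from go import *
bed();to(W(145,26,9.5,-.7),tl(-1,-1));print(robot.read_state()["q"].round(2))
E
```

```text
t: 27.65
eef_pos: [0.614, 0.168, 0.0935]
eef_rot: [-0.161, 0.701, -0.677, 0.156]
contact_force: [-0.2, 0.9, -0.4]
gripper_width: 0.0163
bed xyz [-85.9  -0.9  27.2] t 27.65
d mm [0.  0.1 1.2] rv [ 0.002 -0.002  0.001]
[-0.96  0.51  0.71  2.11 -0.74  0.26 -1.23]
```

```bash
python3 -m jog '[[[0,0,1,0,0,0,0],[0,0,2,0,0,0,0],[0,0,2,0,0,0,0.25],[0,0,2,0,0,0,0.4],[0,0,2,0,0,0,0.4],[0,0,2,0,0,0,0.4],[0,1,-10,0,0,0,0.4],[0,3,-30,0,0,0,0.4]]]'
python3 - <<'E'
from go import *
bed(); print(robot.read_state()["q"].round(2))
ROW['knob']=(-182.5,-95)
a=to(W('knob',120),tl(-1,5)); to(W('knob',55),tl(-1,5),a)
E
```

```text
t: 28.65
eef_pos: [0.5979, 0.1673, 0.1189]
eef_rot: [-0.16, 0.701, -0.677, 0.156]
contact_force: [0.8, 0.6, 0.2]
gripper_width: 0.0342
bed xyz [-89.7  -1.1  57.1] t 28.65
[-1.07  0.47  0.83  2.13 -0.69  0.3  -1.28]
d mm [ 94.   91.9 -64. ] rv [-0.102 -0.003  0.   ]
d mm [-0.  -5.7 64.8] rv [0. 0. 0.]
```

```bash
python3 -m jog '[[[0,0,-40,0,0,0,0.5],[0,0,-70,0,0,0,0.5],[30,30,-75,-0.1,0,0,0.5],[60,60,-75,-0.2,0,0,0.5],[94,80,-75,-0.28,0,0,0.5],[94,80,-75,-0.28,0,0,0.5],[94,80,-75,-0.28,0,0,0.5],[94,80,-75,-0.28,0,0,0.5]]]'
python3 - <<'E'
from go import *
bed(); print(robot.read_state()["q"].round(2))
t=snap("top");s=snap("side")
a=cv2.resize(t["frame"][165:290,200:340],(560,500),interpolation=cv2.INTER_CUBIC)
b=cv2.resize(s["frame"][175:300,285:345],(240,500),interpolation=cv2.INTER_CUBIC)
cv2.imwrite("pics/c9.png",np.hstack([a,b]));cv2.imwrite("pics/s9.png",s["frame"]);cv2.imwrite("pics/t9.png",t["frame"])
a=to(W('knob',100),tl(-1,15)); to(W('knob',57),tl(-1,15),a)
# side: far top edge of post145, vs 120
g=cv2.cvtColor(s["frame"],cv2.COLOR_BGR2GRAY)
for r in range(186,222,3): print(r,g[r,306:370:2].tolist())
g=cv2.cvtColor(t["frame"],cv2.COLOR_BGR2GRAY)
for r in range(186,206,2): print(r,g[r,206:234].tolist())
E
```

```text
t: 29.65
eef_pos: [0.4969, 0.0712, 0.1518]
eef_rot: [-0.061, 0.717, -0.691, 0.061]
contact_force: [0.4, -0.5, -0.5]
gripper_width: 0.0426
bed xyz [-170.4  -93.6  130.9] t 29.65
[-1.13  0.34  1.09  2.18 -0.48  0.68 -1.28]
d mm [ 1.   3.5 33. ] rv [ 0.002 -0.002  0.002]
d mm [ -0.  -11.1  41.5] rv [0. 0. 0.]
186 [107, 109, 108, 107, 109, 107, 110, 108, 108, 109, 111, 108, 110, 109, 112, 111, 111, 110, 111, 108, 109, 108, 110, 109, 109, 110, 112, 108, 107, 139, 125, 133]
189 [109, 107, 109, 109, 107, 109, 107, 108, 108, 107, 109, 109, 109, 110, 109, 110, 111, 110, 108, 108, 109, 109, 106, 108, 107, 106, 139, 142, 161, 201, 139, 81]
192 [110, 109, 110, 109, 111, 107, 109, 108, 110, 109, 108, 108, 108, 108, 109, 110, 109, 109, 108, 108, 109, 104, 105, 138, 189, 203, 201, 138, 105, 103, 116, 130]
195 [109, 107, 104, 105, 108, 107, 107, 108, 108, 108, 108, 108, 110, 109, 109, 109, 109, 109, 106, 102, 121, 190, 203, 195, 137, 106, 105, 107, 108, 103, 81, 78]
198 [108, 106, 107, 107, 108, 108, 108, 108, 108, 109, 108, 108, 108, 110, 107, 105, 103, 122, 188, 203, 199, 136, 107, 107, 108, 106, 
[... 1853 characters left out ...]
 104]
196 [91, 119, 134, 130, 116, 107, 109, 130, 162, 184, 185, 169, 136, 120, 147, 183, 195, 181, 138, 98, 87, 96, 101, 101, 103, 99, 104, 103]
198 [85, 100, 114, 106, 96, 88, 90, 110, 148, 179, 190, 194, 188, 182, 188, 195, 199, 186, 149, 108, 86, 84, 96, 102, 105, 100, 102, 105]
200 [80, 97, 113, 110, 102, 93, 97, 105, 136, 174, 191, 197, 196, 196, 195, 197, 199, 193, 168, 123, 87, 88, 99, 101, 106, 105, 114, 119]
202 [81, 102, 129, 141, 130, 126, 129, 138, 156, 183, 191, 195, 194, 193, 196, 198, 198, 198, 174, 126, 88, 85, 92, 97, 103, 108, 123, 141]
204 [80, 99, 126, 142, 147, 149, 148, 147, 162, 183, 192, 194, 192, 194, 193, 201, 200, 198, 179, 133, 91, 80, 84, 91, 101, 105, 113, 127]
```

```bash
python3 - <<'E'
from go import *
t=snap("top");s=snap("side")
def by(p,y):
    c,v=ray(s,p); c=B.inv().apply(c-O)*1000; v=B.inv().apply(v); return (c+v*((y-c[1])/v[1])).round(1)
print("145",by((360,192),-9.7),by((324,210),-9.7),"120",by((352,207),-63.7),by((328,219),-63.7))
print(bp(t,(218.8,189.2),38),bp(t,(213.3,196),38),bp(t,(223.7,196),38))
g=cv2.cvtColor(t["frame"],cv2.COLOR_BGR2GRAY)
E
python3 -m jog '[[[1,3.5,15,0,0,0,0.55],[1,3.5,33,0,0,0,0.55],[1,0,46,0,0,0,0.55],[1,-3,57,0,0,0,0.55],[1,-5,66,0,0,0,0.55],[1,-7,71,0,0,0,0.55],[1,-7.6,74,0,0,0,0.55],[1,-7.6,74,0,0,0,0.55]]]'
python3 - <<'E'
from go import *
bed(); print(robot.read_state()["q"].round(2)); to(W('knob',57),tl(-1,15))
E
```

```text
145 [-35.3  -9.7  34.7] [-122.5   -9.7   35.1] 120 [-65.9 -63.7  35.1] [-121.4  -63.7   35.3]
[-18.8  -1.9  38. ] [-30.5   8.9  38. ] [-31.2  -9.3  38. ]
t: 30.85
eef_pos: [0.5169, 0.0696, 0.0801]
eef_rot: [-0.061, 0.717, -0.692, 0.06]
contact_force: [-0.3, -0.3, -1.3]
gripper_width: 0.0472
bed xyz [-182.5  -95.9   57.6] t 30.85
[-0.91  0.48  0.87  2.19 -0.68  0.55 -1.1 ]
d mm [-1.1 -0.2  0.5] rv [ 0.003 -0.002 -0.   ]
```

```bash
python3 -m jog '[[[0,0,0,0,0,0,0.1],[0,0,0,0,0,0,0],[0,0,0,0,0,0,0],[0,0,0,0,0,0,0],[-4,0,0,0,0,0,0],[-9,0,0,0,0,0,0],[-14,0,0,0,0,0,0],[-18,0,0,0,0,0,0]]]' 40
python3 -m jog '[[[-2,0,0,0,0,0,0],[-4,0,0,0,0,0,0],[-6,0,0,0,0,0,0],[-8,0,0,0,0,0,0],[-9,0,0,0,0,0,0],[-10,0,0,0,0,0,0],[-10,0,0,0,0,0,0],[-10,0,0,0,0,0,0]]]'
python3 - <<'E'
from go import *
bed(); print(robot.read_state()["q"].round(2))
E
```

```text
t: 31.85
eef_pos: [0.5164, 0.0864, 0.0805]
eef_rot: [-0.061, 0.716, -0.693, 0.061]
contact_force: [-2.7, -2.4, 7.5]
gripper_width: 0.0155
t: 32.85
eef_pos: [0.5161, 0.0966, 0.0805]
eef_rot: [-0.061, 0.716, -0.692, 0.061]
contact_force: [-2.1, -1.3, 6.5]
gripper_width: 0.0156
bed xyz [-182.3  -68.9   57.9] t 32.85
[-0.98  0.49  0.88  2.18 -0.68  0.56 -1.16]
```

```bash
python3 -m jog '[[[-0.5,0,0,0,0,0,0],[-1,0,0,0,0,0,0],[-1.5,0,0,0,0,0,0],[-2,0,0,0,0,0,0],[-2.5,0,0,0,0,0,0],[-3,0,0,0,0,0,0],[-3,0,0,0,0,0,0],[-3,0,0,0,0,0,0]]]'
python3 - <<'E'
from go import *
bed()
E
```

```text
t: 33.85
eef_pos: [0.516, 0.0978, 0.0805]
eef_rot: [-0.06, 0.716, -0.693, 0.062]
contact_force: [-2.0, -5.3, 6.0]
gripper_width: 0.0154
bed xyz [-182.3  -67.6   57.9] t 33.85
```

```bash
python3 -m jog '[[[-1,0,0,0,0,0,0],[-2,0,0,0,0,0,0],[-2.5,0,0,0,0,0,0],[-2.5,0,0,0,0,0,0],[-2.5,0,0,0,0,0,0],[-2.5,0,0,0,0,0,0],[-2.5,0,0,0,0,0,0],[-2.5,0,0,0,0,0,0]]]'
python3 - <<'E'
from go import *
bed()
E
```

```text
t: 34.85
eef_pos: [0.516, 0.0979, 0.0805]
eef_rot: [-0.06, 0.715, -0.694, 0.063]
contact_force: [-2.4, -9.9, 5.7]
gripper_width: 0.0154
bed xyz [-182.3  -67.5   57.9] t 34.85
```

At the end stop: the position no longer changes while the force rises. Release straight off, retract and check.

```bash
python3 -m jog '[[[2.5,0,0,0,0,0,0],[2.5,0,0,0,0,0,0.3],[2.5,0,0,0,0,0,0.45],[2.5,0,0,0,0,0,0.45],[2.5,2,-20,0,0,0,0.45],[2.5,6,-50,0,0,0,0.45],[2.5,10,-90,0,0,0,0.45],[2.5,10,-130,0,0,0,0.45]]]'
python3 -m jog '[[[120,0,0,0,0,0,0.45],[60,0,-50,0,0,0,0.45],[120,0,-90,0,0,0,0.45],[180,0,-90,0,0,0,0.45],[240,0,-90,0,0,0,0.45],[240,0,-90,0,0,0,0.45],[240,0,-90,0,0,0,0.45],[240,0,-90,0,0,0,0.45]]]'
python3 - <<'E'
from go import *
print(robot.read_state()["q"].round(2))
t=snap("top");s=snap("side")
a=cv2.resize(t["frame"][165:290,200:340],(420,375),interpolation=cv2.INTER_CUBIC)
b=cv2.resize(s["frame"][175:300,285:411],(378,375),interpolation=cv2.INTER_CUBIC)
cv2.imwrite("pics/fin.png",np.hstack([a,b]))
E
```

```text
t: 35.85
eef_pos: [0.4831, 0.0998, 0.2071]
eef_rot: [-0.06, 0.717, -0.692, 0.06]
contact_force: [0.6, 0.5, 0.8]
gripper_width: 0.0387
t: 36.85
eef_pos: [0.4662, -0.1362, 0.3004]
eef_rot: [-0.063, 0.717, -0.692, 0.063]
contact_force: [1.1, 1.0, 0.1]
gripper_width: 0.0383
[-1.29 -0.33  1.29  2.02  0.36  1.06 -1.68]
```

View pics/fin.png

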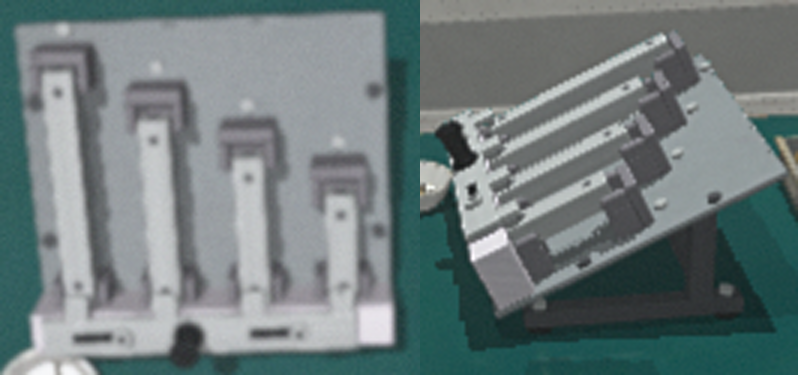

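All four posts lie parallel in their rows, and the teeth are over the lower ends at about (78, 300), (165, 305), (252, 308) and (340, 305). The knob at (187, 343) has shifted left, and the arm is clear. Handing in.

```bash
python3 -c "
from workcell import robot
print(robot.read_state()['q']); print(robot.close_job())"
```

```text
[-1.29109994 -0.3331828   1.28726176  2.02445204  0.36494801  1.05517024
 -1.68166729]
the job is handed in; nothing more can be done
None
```

The three loose posts are in their matching rows, post_120 is still in its row, and the comb is slid left against its end stop. I handed the job in at about 37 s of the 72 s allowed.

**Last checks**
- The final pictures show all four posts lying parallel and down, with a tooth over each lower end and the arm clear.
- Post 145 measured at the same height off the bed as post_120.
- The knob travelled about 28 mm, against 27 mm nominal. It then stopped while the side force rose from about 5 to 10 N.

**What went wrong or disagreed**
- **Post 145, first try:** it came down on the lower stop, with about 82 N at the wrist, and pivoted in the grip. I had assumed the row centres about 4 mm too far down the slope. I lifted it, straightened it, moved it up the slope and set it down with almost no force. That was under the 120 N wrist limit. If the 40 N limit counts a held post pressing on the rack, that first try would exceed it.
- **Joint limits:** during the last retreat, joints 2 and 3 ended at the edge of their ranges. Joint 2 read −0.3332 rad, a hair past the listed −0.33; I can't tell whether that is only rounding. Joint 3 read 1.287 of 1.29 rad. Joints 5 and 6 also touched their limits briefly while I placed post 70.

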